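# Chase the thread of a shelf-foot boss with a crank tap

### The arm

A 7-joint arm with a two-finger parallel gripper is mounted at the origin on the work surface. World frame = base frame: x ahead of the robot, y to its left, z up, the work surface at z = 0. Lengths are in m, angles in rad, forces in N, time in s.
With the tool pointing down it reaches from about 0.4 to 0.875 m from the base axis. Payload 19.3 kg.
Tool frame: the origin (TCP) lies midway between the tips of the shut fingers; the grasp point (between the pads) lies 19 mm behind it; z points along the fingers, y is the line along which they close (so a half turn about z gives the same grasp; the last joint's range is limited). The gripper opens to 85 mm and grips with 20 to 120 N. Pads are 22 mm wide; open, the fingers measure 114 mm over their backs; the gripper's body (76 mm by 85 mm) begins 54 mm behind the grasp point. The pads swing forward as they close: fully open they stand 13 mm farther back than shut.
Start: joints at [1.258, 0.521, -0.036, 1.599, 0.021, 1.021, -0.113], TCP at [0.15, -0.607, 0.231] pointing down, gripper open.
Joint ranges: [-2.91, 2.91], [-0.3, 2.13], [-1.5, 1.42], [0.17, 2.43], [-1.26, 4.41], [0.16, 1.93], [-2.52, 2.52]. Speed limits (rad/s): [1.89, 1.89, 2.39, 2.39, 3.01, 3.01, 3.01].

### API

Orientations are given as [roll, pitch, yaw] about the fixed x, y, z axes, in that order (R = Rz(yaw) Ry(pitch) Rx(roll)).
In Python, from workcell import bot gives the robot as it stands.
- The arm moves only by the tool move_arm, never from a script. Its argument "moves" is a list that holds one entry, the list of rows, each a list of 7 numbers: the opening, from 0 (shut) to 1 (fully open), then the shift along the tool's x, y, z in units of 1000 mm (1.0 is 1000 mm), then the turn, a rotation vector about the tool's x, y, z in units of 2 pi rad (1.0 is 2 pi rad). A call has 1 to 5 rows; each row is the pose to reach, as a shift and turn from the pose commanded when the call began, along the tool's axes at that moment, turning the shorter way round; what a row does not reach only later rows make up. A row lasts 1/10 s, in which the tool goes at most 50 mm and 8.59 degrees, less where a joint would pass 70% of its speed; a pose out of reach is approached as far as the arm can. A call with a number of a shift or a turn outside -1 to 1 is refused whole. A call with a gripper value outside its range is refused whole. The fingers move at their own pace and stop on an object; "force" is the grip in N (left out, the last holds). Time passes only in rows, so rows that repeat a pose let the fingers close. It gives the time, the measured TCP pose, the force, the opening and the grip force at its end, in the units of the state.
- bot.observe(): the state, without advancing time (a new reading comes with each control period).
- bot.grab_frame(name): name is "side" or "top" or "wrist"; returns the picture (420x560x3 uint8, red, green, blue); there is no depth.
- bot.camera_params(name): a dict with "vertical_fov" (degrees; the focal length in pixels is half the picture's height over the tangent of half this angle, whatever the lens; pixels are square), "cx", "cy" (the principal point, pixels), "R" (3x3) and "t" (3): a world point X has camera coordinates R X + t. Camera axes: x right, y down, z forward; pixel columns grow to the right and rows downward; lengths in m; the calibration is good to about 2 mm. A picture is of the moment at which its call begins: read the wrist's pose just before it. camera_params takes no time and is no camera call; for the wrist camera it gives the pose at the moment of the call.
- bot.job_done(): hands the job in; it is judged then, once.
The state is a dict: "clock": time; "qpos": joint angles; "qd": joint speeds; "joint_efforts": joint torques, N m; "position": TCP position; "tool_rot": TCP orientation; "force": force on the tool from outside, world axes, zero at the start; "moment": the same for the moment, N m; "grip_width": finger opening in m; "finger_force": force on a finger pad.
Only numpy, scipy, OpenCV 4.12 (cv2) and the standard library are available. Lean on these libraries where they do the work, as an engineer would, in place of code of your own. Each camera call takes 0.05 s, during which the arm holds its last target. There are 200 camera calls.

### The job

Swing the red clamp lever fully closed so that the brass boss is held in the jaws, then run the tap down its thread with the yellow crank knob: half a turn forward (clockwise from above), a quarter turn back, again and again, until you feel the tap come up solid on the bottom of the hole. Stop gently there so that the boss is not twisted in its jaws, leave the tap down and let go, and leave the oil bottle, spare boss and brush where they are.

Things in the scene. Friction and masses are not known exactly. Their poses are not given: they have to be found in the camera images.
- fixture: blue fixture plate, 170 mm (its x) by 290 mm (its y) by 18 mm, fixed to the bench at a varying place and yaw, with two grey jaws (tops 73 mm above the bench) holding a brass boss. Origin on the bench under the tap's axis, z up. The clamp lever's pivot is 135 mm along its +y.
- tap_axis (a point): point on the fixed upright axis of the tap, 120 mm above the bench. The crank turns about it; forward (deeper) is clockwise seen from above. Axes as the fixture's.
- crank_knob (a point): grip point of the yellow crank knob: upright cylinder 20 mm across, 50 mm tall, 55 mm from the tap axis on the crank arm; spins freely on its pin, so a firm grip of fixed yaw can carry it round. The point is on its axis, 15 mm below its top, about 160 mm above the bench, sinking up to 4 mm as the tap goes in. Nothing else nearby reaches over 136 mm above the bench.
- tap (a joint): crank's place within the thread already run, 0 to 1.5 rad: at 1.5 it works fresh thread; turned back from there it runs nearly free down to 0, a quarter turn backed off; further back drags and undoes the thread run. Starts backed off (0 to 0.1), so the crank first runs free for a quarter turn. Grows clockwise seen from above.
- clamp (a joint): red clamp lever, rad: 0 open, along the fixture's -x from its pivot; grows clockwise seen from above (lever swings towards the fixture's +y) to a solid stop at 1.25, fully closed. Starts between 0 and 0.25, stays where it is left, needs about 4 N at its knob.
- clamp_axis (a point): point on the fixed upright axis of the clamp lever's pivot, 70 mm above the bench, axes as the fixture's.
- clamp_knob (a point): grip height on the axis of the red knob, an upright cylinder 18 mm across and 45 mm tall, 70 mm from the lever's pivot, spinning freely on its own pin. This point is 30 mm above its foot and 15 mm below its top, 107 mm above the bench.
- oil: bystander: yellow oil bottle, 44 mm across, 110 mm tall, standing beside the fixture; origin under its centre.
- spare_boss: bystander: brass ring, 50 mm across, 35 mm tall, lying beside the fixture; origin under its centre.
- brush: bystander: bench brush lying behind the fixture, origin under its middle.
- tap_depth (a point): point on the tap's axis that sinks with the tap, axes as the fixture's: 120 mm above the bench before the thread is begun, sinking 0.6 mm per radian of fresh thread run (so too little for a noisy reading to tell the exact depth). Starts 0 to 0.6 rad in. Fresh thread drags with about 0.35 N m (6 to 7 N at the crank knob). After 4 to 6 rad the tap bottoms: a solid stop, the load climbs steeply.
- boss_mark (a point): white mark on the top edge of the brass boss (54 mm across, 57 mm tall), 20 mm from the tap axis towards the fixture's -x, 76 mm above the bench. The boss twists clockwise in its springy jaws with forward torque, at 5 N m per rad: 0.07 rad while working, 0.14 at 13 N on the crank knob. Beyond 0.28 rad either way (mark 5.5 mm sideways, 25 N on the crank knob) it has slipped and is spoilt.

How it is judged:
On the way, in this order (a step that is already met when the one before it is completed fails the run):
1. the clamp lever is fully closed (value of joint clamp above 1.12 rad), for 0.1 s.
2. back-off 1: the crank is turned back a quarter turn with 0.9 to 2.8 rad of thread run (value of joint tap below 0.3 rad and z of tap_depth in the frame of fixture between 0.11832 and 0.11946 m), for 0.04 s.
3. back-off 2: the crank is turned back a quarter turn with 2.8 to 4.7 rad of thread run (value of joint tap below 0.3 rad and z of tap_depth in the frame of fixture between 0.11718 and 0.11832 m), for 0.04 s.
At the end, for the whole second after the job is handed in: The tap has been run to the bottom of the hole (within 0.15 rad of the solid stop) and is left there (not backed off by more than 0.3 rad), the boss sits untwisted (under 0.06 rad), the clamp is still closed (within 0.13 rad of its stop), and everything is let go (z of tap_depth in the frame of fixture below 0.11703 m and value of joint tap above 1.2 rad and y of boss_mark in the frame of fixture below 0.0012 m and value of joint clamp above 1.12 rad); the robot touches nothing.
It fails at once if the boss is twisted in its jaws (over 0.28 rad, about 25 N at the crank knob) (y of boss_mark in the frame of fixture above 0.0055 m or y of boss_mark in the frame of fixture below -0.0055 m).
It fails at once if the tap is driven into fresh thread while the clamp is open (value of joint clamp below 1 rad and z of tap_depth in the frame of fixture below 0.11946 m).
It fails at once if a bystander is moved by more than 15 mm or tipped (distance of any of oil, spare_boss, brush from where it was at the start of the episode above 0.015 m or angle between oil's own z axis and vertical above 0.4 rad).
It also fails if it takes over 72 s, if anything falls off the work surface, if the arm or the gripper's body presses on something with over 40 N, if the wrist force passes 120 N, or if a joint passes its speed limit or range.

## Working session

There is one attempt and no reset: what is moved stays moved. The work goes in short steps, Python scripts to look and compute and a tool call to move; the robot and the scene stay as the last step left them, time stands still between calls to the robot, and variables do not carry over. Pictures are saved under pics/ and viewed, at most 10 in all, crops included, and the job is handed in when it is done.

Besides the shell and the picture viewer there is one more tool, called in YAML: its name, and indented under it one key for each argument. move_arm: Moves the arm, as the interface text tells. Shifts and turns lie within -1 to 1; 1 stands for 1000 mm of shift or 2 pi rad of turn. Its arguments: {"type":"object","properties":{"moves":{"type":"array"},"force":{"type":"number"}},"required":["moves"]}

```bash
ls; mkdir -p pics; python3 - <<'E'
from workcell import bot
import cv2
s=bot.observe();print(s)
for n in("top","side"):
    cv2.imwrite(f"pics/{n}0.png",bot.grab_frame(n)[:,:,::-1])
    print(n,bot.camera_params(n))
E
```

```text
pics
{'clock': 0.0, 'qpos': array([ 1.25781787,  0.52202424, -0.03632701,  1.59999182,  0.0212188 ,
        1.02111704, -0.1128141 ]), 'qd': array([ 3.08622218e-04, -7.19491527e-07, -2.16246311e-05,  5.69927546e-04,
        5.42323053e-04, -7.08190258e-04,  7.46799183e-04]), 'joint_efforts': array([ 8.80056177e-04, -9.27099323e+01,  1.98035069e+00, -3.69940317e+01,
        1.76562817e-02,  8.21054477e-03, -2.33093442e-05]), 'position': array([ 0.15012766, -0.60635348,  0.23072517]), 'tool_rot': array([-3.14044202e+00,  9.91299405e-05,  2.42763639e-01]), 'force': array([-0.0954459 ,  0.12635182, -0.11370734]), 'moment': array([-0.03258574, -0.02212708, -0.00069322]), 'finger_force': 0.0, 'grip_width': 0.0852534654394041}
top {'vertical_fov': 54.38836723629064, 'cx': 276.45518003808047, 'cy': 206.63277742944544, 'R': array([[ 0.02311286, -0.99961114, -0.01560025],
       [-0.99489557, -0.02146504, -0.09860046],
       [ 0.09822725,  0.01779956, -0.99500482]]), 't': array([-0.06996049,  0.64482939,  0.91113095])}
side {'vertical_fov': 53.17147794836397, 'cx': 278.22278823940326, 'cy': 202.55267960951798, 'R': array([[-0.98201015, -0.18877509,  0.00447562],
       [-0.09743252,  0.48625718, -0.86836678],
       [ 0.16174971, -0.85318106, -0.49590232]]), 't': array([0.58769758, 0.18107841, 0.75693051])}
```

View pics/top0.png

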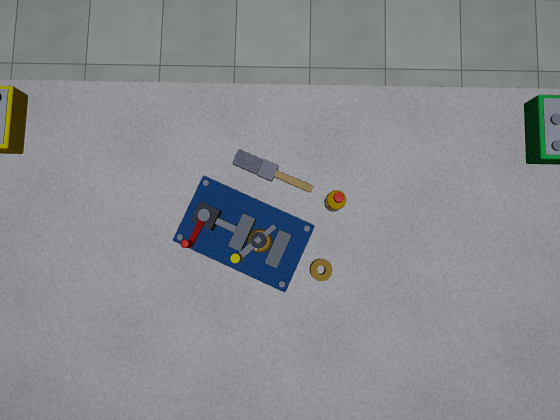

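View pics/side0.png

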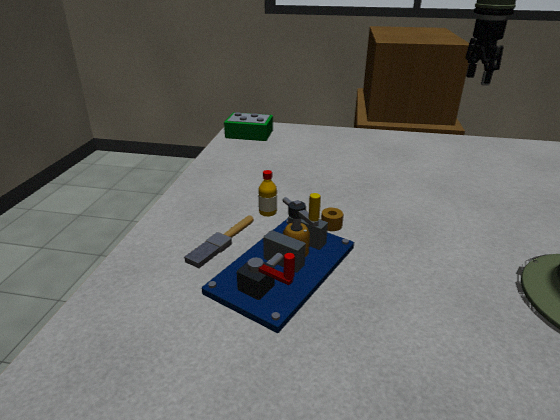

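The top view shows the red knob at (185,244), the lever pivot at (204,214), the yellow knob at (235,258), the tap hub near (259,240), and plate corners at (205,177), (313,228), (285,291) and (174,241). The side view agrees. The gripper is clear of the fixture.

```bash
cat > h.py <<'E'
import numpy as np,cv2
from workcell import bot
def ray(p,uv,z):
    f=210/np.tan(np.radians(p["vertical_fov"]/2));R=np.array(p["R"]);t=np.array(p["t"])
    c=-R.T@t; d=R.T@np.array([(uv[0]-p["cx"])/f,(uv[1]-p["cy"])/f,1]); return c+d*(z-c[2])/d[2]
def proj(p,X):
    f=210/np.tan(np.radians(p["vertical_fov"]/2));x=np.array(p["R"])@X+np.array(p["t"]);return np.array([p["cx"]+f*x[0]/x[2],p["cy"]+f*x[1]/x[2]])
E
python3 - <<'E'
from h import *
p=bot.camera_params("top");im=cv2.imread("pics/top0.png");hsv=cv2.cvtColor(im,cv2.COLOR_BGR2HSV)
m=cv2.inRange(hsv,(100,150,40),(125,255,255));c=max(cv2.findContours(m,0,2)[0],key=cv2.contourArea)
box=cv2.boxPoints(cv2.minAreaRect(c));B=np.array([ray(p,b,.018) for b in box])
print("corners",box.round(1).tolist(),B.round(4).tolist(),[np.linalg.norm(B[i]-B[i-1]).round(4) for i in range(4)],"ctr",B.mean(0))
def blob(lo,hi,roi,name,z):
    x0,y0,x1,y1=roi;m=cv2.inRange(hsv[y0:y1,x0:x1],lo,hi);n,l,s,cc=cv2.connectedComponentsWithStats(m)
    k=1+s[1:,4].argmax();uv=cc[k]+[x0,y0];print(name,s[k],uv,ray(p,uv,z).round(4))
blob((25,150,150),(35,255,255),(225,248,247,268),"yknob",.175)
blob((0,150,150),(10,255,255),(175,235,200,255),"rknob",.122)
print("tap",ray(p,(259,240),.13),"pivot",ray(p,(204,214),.08))
cv2.imwrite("pics/c.png",cv2.resize(im[165:305,165:345],None,fx=4.2,fy=4.2,interpolation=2))
E
```

```text
corners [[172.3000030517578, 239.89999389648438], [202.8000030517578, 174.0], [314.8999938964844, 226.10000610351562], [284.29998779296875, 291.8999938964844]] [[0.5645, 0.1856, 0.018], [0.7212, 0.1205, 0.018], [0.6041, -0.1457, 0.018], [0.4516, -0.0778, 0.018]] [np.float64(0.2865), np.float64(0.1697), np.float64(0.2908), np.float64(0.1669)] ctr [0.58535575 0.02063334 0.018     ]
yknob [ 6  6  9  9 66] [234.84848485 257.93939394] [0.5307 0.02   0.175 ]
rknob [ 6  5  7  8 44] [184.11363636 243.20454545] [0.557  0.1324 0.122 ]
tap [ 0.56706528 -0.02314215  0.13      ] pivot [0.62180892 0.10176062 0.08      ]
```

View pics/c.png

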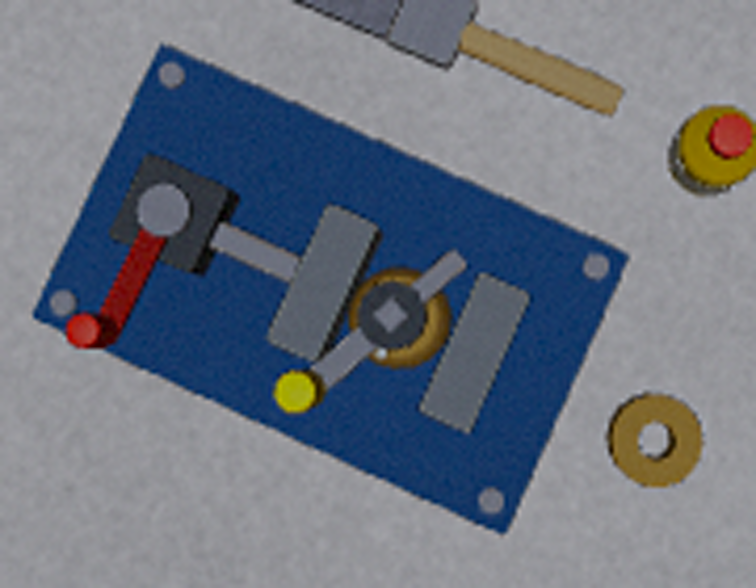

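```bash
cat >> h.py <<'E'
from scipy.spatial.transform import Rotation as Ro
def rel(xyz,yaw):
    s=bot.observe();R=Ro.from_euler("xyz",s["tool_rot"]);d=R.inv().apply(np.array(xyz)-s["position"])
    r=(R.inv()*Ro.from_euler("xyz",[np.pi,0,yaw])).as_rotvec()/(2*np.pi)
    print("t",round(s["clock"],2),"pos",s["position"].round(4),"rot",s["tool_rot"].round(3),"F",s["force"].round(1),"w",round(s["grip_width"],4),"q",np.round(s["qpos"],2));print("shift",d.round(4),"turn",r.round(4))
E
python3 -c "
from h import *
rel((.557,.132,.231),2.09)"
```

```text
t 0.1 pos [ 0.1502 -0.6064  0.2308] rot [-3.141  0.     0.243] F [-0.8 -0.4 -0. ] w 0.0851 q [ 1.26  0.52 -0.04  1.6   0.02  1.02 -0.11]
shift [ 5.724e-01 -6.190e-01  4.000e-04] turn [-1.00e-04 -1.00e-04 -2.94e-01]
```

move_arm:
  moves:
    - [[1,0.573,-0.618,0,0,0,-0.294],[1,0.573,-0.618,0,0,0,-0.294],[1,0.573,-0.618,0,0,0,-0.294],[1,0.573,-0.618,0,0,0,-0.294],[1,0.573,-0.618,0,0,0,-0.294]]
  force: 60

```text
clock: 0.6
position: [0.2716, -0.386, 0.2313]
tool_rot: [-3.142, 0.0, 0.999]
force: [1.7, -0.5, 0.2]
grip_width: 0.0852
finger_force: 0.0
```

```bash
python3 -c "
from h import *
rel((.557,.132,.231),2.09)"
```

```text
t 0.6 pos [ 0.2716 -0.386   0.2313] rot [-3.142  0.     0.999] F [ 1.7 -0.5  0.2] w 0.0852 q [ 1.07  0.29 -0.29  1.98  0.11  0.89  0.15]
shift [ 5.90e-01 -4.04e-02  1.00e-04] turn [-0.      0.     -0.1737]
```

move_arm:
  moves:
    - [[1,0.59,-0.04,0,0,0,-0.174],[1,0.59,-0.04,0,0,0,-0.174],[1,0.59,-0.04,0,0,0,-0.174],[1,0.59,-0.04,0,0,0,-0.174],[1,0.59,-0.04,0,0,0,-0.174]]

```text
clock: 1.1
position: [0.3937, -0.1679, 0.2314]
tool_rot: [3.142, 0.0, 1.749]
force: [1.0, -1.0, -0.0]
grip_width: 0.0854
finger_force: 0.0
```

```bash
python3 -c "
from h import *
rel((.557,.132,.231),2.09)"
```

```text
t 1.1 pos [ 0.3937 -0.1679  0.2314] rot [3.142 0.    1.749] F [ 1. -1. -0.] w 0.0854 q [ 0.75  0.25 -0.57  2.07  0.17  0.87  0.26]
shift [0.2663 0.2138 0.0003] turn [ 0.      0.0001 -0.0543]
```

move_arm:
  moves:
    - [[1,0.266,0.214,0,0,0,-0.054],[1,0.266,0.214,0,0,0,-0.054],[1,0.266,0.214,0,0,0,-0.054],[1,0.266,0.214,0,0,0,-0.054],[1,0.266,0.214,0,0,0,-0.054]]

```text
clock: 1.6
position: [0.5149, 0.0507, 0.2311]
tool_rot: [-3.141, 0.0, 2.082]
force: [1.0, -1.6, 0.3]
grip_width: 0.0856
finger_force: 0.0
```

```bash
python3 -c "
from h import *
rel((.557,.132,.231),2.09)
p=bot.camera_params('wrist');im=bot.grab_frame('wrist');cv2.imwrite('pics/w1.png',im[:,:,::-1])
import pickle;pickle.dump(p,open('w1.pkl','wb'))
for X in [(.557,.132,.122),(.5307,.020,.175),(.567,-.023,.133),(.622,.102,.08)]: print(X,proj(p,np.array(X)))"
```

```text
t 1.6 pos [0.5149 0.0507 0.2311] rot [-3.141  0.     2.082] F [ 1.  -1.6  0.3] w 0.0856 q [ 0.31  0.42 -0.69  1.86  0.32  0.98 -0.  ]
shift [0.0503 0.0764 0.0001] turn [-0.      0.     -0.0013]
(0.557, 0.132, 0.122) [381.74797532 150.40026361]
(0.5307, 0.02, 0.175) [280.20158627 282.80804751]
(0.567, -0.023, 0.133) [293.34931382 318.69179446]
(0.622, 0.102, 0.08) [408.17854422 209.90519207]
```

View pics/w1.png

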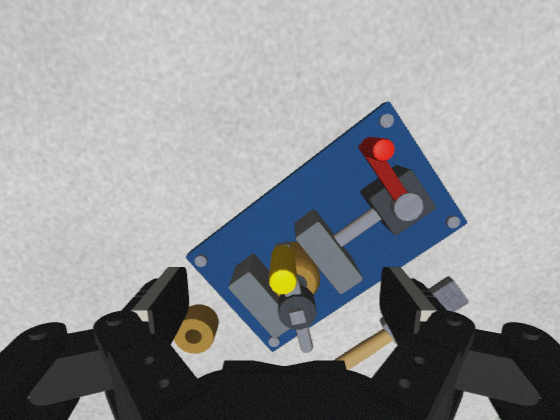

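The wrist view confirms the estimates: red knob top at (383,150), yellow at (283,282), hub square at (296,317) and pivot cap at (408,207). Each is within 3 px of prediction.

```bash
python3 -c "
from h import *
import pickle;p=pickle.load(open('w1.pkl','rb'))
for n,uv,z in [('red',(383.5,150),.122),('yel',(283,282),.175),('hub',(296.5,317.5),.136),('piv',(408,207),.085)]: print(n,ray(p,uv,z).round(4))
rel((.5565,.1315,.135),2.09)"
```

```text
red [0.558  0.1329 0.122 ]
yel [0.5321 0.0215 0.175 ]
hub [ 0.5677 -0.0191  0.136 ]
piv [0.6179 0.1043 0.085 ]
t 1.65 pos [0.5174 0.059  0.2315] rot [ 3.138e+00 -3.000e-03  2.089e+00] F [-4.9  9.1 -2.5] w 0.0854 q [ 0.3   0.43 -0.69  1.85  0.32  0.98 -0.01]
shift [0.0434 0.0695 0.0969] turn [ 0.0006 -0.0005 -0.0002]
```

move_arm:
  moves:
    - [[1,0.044,0.071,0,0,0,0],[1,0.044,0.071,0.03,0,0,0],[1,0.044,0.071,0.08,0,0,0],[1,0.044,0.071,0.13,0,0,0],[1,0.044,0.071,0.143,0,0,0]]

```text
clock: 2.15
position: [0.5521, 0.1215, 0.0839]
tool_rot: [-3.135, -0.002, 2.083]
force: [-0.0, -0.9, 0.6]
grip_width: 0.0853
finger_force: 0.0
```

move_arm:
  moves:
    - [[1,0,0,0,0,0,0],[0,0,0,0,0,0,0],[0,0,0,0,0,0,0],[0,0,0,0,0,0,0],[0,0,0,0,0,0,0]]

```text
clock: 2.65
position: [0.5556, 0.1222, 0.0895]
tool_rot: [3.139, 0.001, 2.082]
force: [9.8, 4.7, 5.8]
grip_width: 0.0283
finger_force: 4.3
```

```bash
python3 -c "
from h import *
rel((.5575,.1327,.088),2.09)"
```

```text
t 2.65 pos [0.5556 0.1222 0.0895] rot [3.139e+00 1.000e-03 2.082e+00] F [9.8 4.7 5.8] w 0.0283 q [ 0.09  0.68 -0.58  1.84  0.52  0.77 -0.26]
shift [0.0083 0.0069 0.0015] turn [ 0.0003  0.0001 -0.0013]
```

move_arm:
  moves:
    - [[0.6,0,0.007,0.001,0,0,0],[0.6,0.008,0.007,0.001,0,0,0],[0,0.008,0.007,0.001,0,0,0],[0,0.008,0.007,0.001,0,0,0],[0,0.008,0.007,0.001,0,0,0]]

```text
clock: 3.15
position: [0.5565, 0.1327, 0.0874]
tool_rot: [-3.141, -0.0, 2.082]
force: [-4.1, 0.3, 5.6]
grip_width: 0.0164
finger_force: 58.3
```

move_arm:
  moves:
    - [[0,0,0,0,0,0,0],[0,0,0,0,0,0,0],[0,0,0,0,0,0,0]]

```text
clock: 3.45
position: [0.5565, 0.1327, 0.0873]
tool_rot: [-3.141, -0.0, 2.082]
force: [-5.5, 1.9, 6.1]
grip_width: 0.0166
finger_force: 58.4
```

```bash
python3 -c "
from h import *
rel((.5575,.1327,.088),2.09)"
```

```text
t 3.45 pos [0.5565 0.1327 0.0873] rot [-3.141 -0.     2.082] F [-5.5  1.9  6.1] w 0.0166 q [ 0.07  0.69 -0.58  1.83  0.52  0.78 -0.28]
shift [-0.0005  0.0009 -0.0007] turn [-0.0001 -0.0001 -0.0012]
```

```bash
cat >> h.py <<'E'
def arc(c,r,angs,ref,yaw):
    """rows (tool shift x,y) from ref xy to circle points at given angles (deg)"""
    ex=np.array([np.cos(yaw),np.sin(yaw)]);ey=np.array([np.sin(yaw),-np.cos(yaw)])
    for a in angs:
        d=np.array(c)+r*np.array([np.cos(np.radians(a)),np.sin(np.radians(a))])-ref; print(a,(d@ex).round(4),(d@ey).round(4))
E
python3 -c "
from h import *
arc((.62,.103),.07,[148,140,130,120,110,100,92,88,86,85,83],np.array([.5565,.1327]),2.082)"
```

```text
148 0.0044 0.0072
140 0.0085 0.0161
130 0.0118 0.0278
120 0.013 0.04
110 0.0121 0.0522
100 0.0091 0.064
92 0.0052 0.0729
88 0.0028 0.0772
86 0.0015 0.0793
85 0.0009 0.0803
83 -0.0005 0.0823
```

move_arm:
  moves:
    - [[0,0.004,0.007,0,0,0,0],[0,0.0085,0.016,0,0,0,0],[0,0.012,0.028,0,0,0,0],[0,0.013,0.04,0,0,0,0],[0,0.012,0.052,0,0,0,0]]

```text
clock: 3.95
position: [0.5956, 0.1699, 0.0874]
tool_rot: [-3.141, -0.002, 2.083]
force: [-6.8, 3.2, 5.6]
grip_width: 0.0167
finger_force: 58.8
```

move_arm:
  moves:
    - [[0,-0.003,0.012,0,0,0,0],[0,-0.007,0.021,0,0,0,0],[0,-0.009,0.025,0,0,0,0],[0,-0.0105,0.027,0,0,0,0],[0,-0.0105,0.027,0,0,0,0]]

```text
clock: 4.45
position: [0.6252, 0.1742, 0.0875]
tool_rot: [3.14, -0.002, 2.083]
force: [0.5, 8.0, 1.1]
grip_width: 0.0166
finger_force: 58.5
```

```bash
python3 -c "
from h import *
rel((.6256,.1728,.088),2.09)"
```

```text
t 4.45 pos [0.6252 0.1742 0.0875] rot [ 3.140e+00 -2.000e-03  2.083e+00] F [0.5 8.  1.1] w 0.0166 q [ 0.    0.79 -0.57  1.62  0.51  0.89 -0.25]
shift [-0.0015 -0.0004 -0.0005] turn [ 0.0003 -0.0003 -0.0011]
```

move_arm:
  moves:
    - [[0,-0.001,0.0035,0,0,0,0],[0,-0.001,0.0035,0,0,0,0]]

```text
clock: 4.65
position: [0.6267, 0.1743, 0.0873]
tool_rot: [-3.138, -0.002, 2.083]
force: [-16.2, 2.3, 12.9]
grip_width: 0.0166
finger_force: 60.0
```

move_arm:
  moves:
    - [[0,-0.001,0.0035,0,0,0,0],[0,-0.001,0.0035,0,0,0,0]]

```text
clock: 4.85
position: [0.6272, 0.1745, 0.0869]
tool_rot: [-3.132, -0.003, 2.084]
force: [-37.9, -3.1, 27.7]
grip_width: 0.0169
finger_force: 62.2
```

move_arm:
  moves:
    - [[0,0.002,-0.007,0,0,0,0],[1,0.002,-0.007,0,0,0,0],[1,0.002,-0.007,0,0,0,0],[1,0.002,-0.007,0,0,0,0],[1,0.002,-0.007,-0.05,0,0,0]]

```text
clock: 5.35
position: [0.6226, 0.1709, 0.1323]
tool_rot: [-3.133, -0.002, 2.082]
force: [0.6, -0.7, 0.3]
grip_width: 0.0736
finger_force: 0.0
```

move_arm:
  moves:
    - [[1,0,0,-0.05,0,0,0],[1,0,0,-0.1,0,0,0],[1,0,0,-0.1,0,0,0],[1,0,0,-0.1,0,0,0]]

```text
clock: 5.75
position: [0.6256, 0.1722, 0.2383]
tool_rot: [3.14, 0.001, 2.081]
force: [0.3, 0.4, -1.6]
grip_width: 0.0854
finger_force: 0.0
```

```bash
python3 -c "
from h import *
rel((.5315,.0207,.231),2.083)
im=cv2.cvtColor(bot.grab_frame('wrist'),4);cv2.imwrite('pics/w2.png',im)
p=bot.camera_params('wrist')
for X in [(.627,.1745,.122),(.5315,.0207,.175),(.567,-.0215,.136)]: print(X,proj(p,np.array(X)))
"
```

```text
t 5.75 pos [0.6256 0.1722 0.2383] rot [3.140e+00 1.000e-03 2.081e+00] F [ 0.3  0.4 -1.6] w 0.0854 q [ 0.05  0.62 -0.64  1.5   0.39  1.15 -0.16]
shift [-0.0862 -0.1562  0.0071] turn [ 0.0003  0.0001 -0.0002]
(0.627, 0.1745, 0.122) [285.84029021 210.28818171]
(0.5315, 0.0207, 0.175) [ 72.02888298 342.45063814]
(0.567, -0.0215, 0.136) [121.43503258 366.06044367]
```

View pics/w2.png

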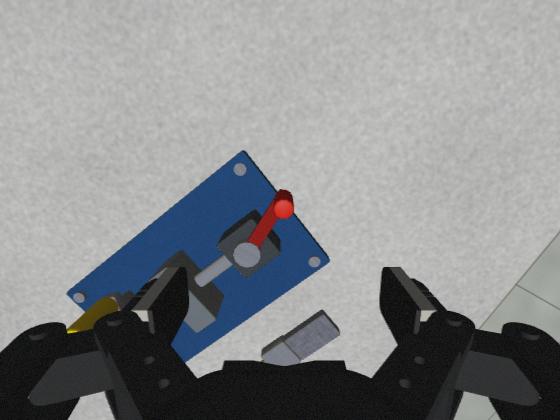

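The lever is closed, with its knob at (284,210) as expected. Next is the crank knob.

move_arm:
  moves:
    - [[1,-0.086,-0.156,0.007,0,0,0],[1,-0.086,-0.156,0.007,0,0,0],[1,-0.086,-0.156,0.007,0,0,0],[1,-0.086,-0.156,0.007,0,0,0],[1,-0.086,-0.156,0.007,0,0,0]]

```text
clock: 6.3
position: [0.529, 0.0168, 0.2289]
tool_rot: [-3.138, 0.0, 2.077]
force: [0.3, 0.5, -0.6]
grip_width: 0.0851
finger_force: 0.0
```

move_arm:
  moves:
    - [[1,0,0,0,0,0,0],[1,0,0,0,0,0,0]]

```text
clock: 6.5
position: [0.5313, 0.022, 0.2298]
tool_rot: [-3.141, -0.001, 2.083]
force: [-0.6, 1.1, -0.3]
grip_width: 0.0854
finger_force: 0.0
```

```bash
python3 -c "
from h import *
rel((.5315,.0207,.142),2.083)
"
```

```text
t 6.5 pos [0.5313 0.022  0.2298] rot [-3.141e+00 -1.000e-03  2.083e+00] F [-0.6  1.1 -0.3] w 0.0854 q [ 0.36  0.45 -0.68  1.82  0.33  0.99  0.05]
shift [-0.0013 -0.0004  0.0878] turn [-0.     -0.0002 -0.    ]
```

move_arm:
  moves:
    - [[1,-0.001,0,0.045,0,0,0],[1,-0.001,0,0.087,0,0,0],[1,-0.001,0,0.087,0,0,0],[0,-0.001,0,0.087,0,0,0],[0,-0.001,0,0.087,0,0,0]]

```text
clock: 7.0
position: [0.5327, 0.0211, 0.1451]
tool_rot: [3.14, 0.001, 2.083]
force: [0.6, -0.2, 0.0]
grip_width: 0.059
finger_force: 0.0
```

move_arm:
  moves:
    - [[0,0,0,0,0,0,0],[0,0,0,0,0,0,0],[0,0,0,0,0,0,0],[0,0,0,0,0,0,0]]

```text
clock: 7.4
position: [0.532, 0.0205, 0.1441]
tool_rot: [3.141, 0.0, 2.082]
force: [-1.6, 2.3, 7.1]
grip_width: 0.0185
finger_force: 58.3
```

```bash
python3 -c "
from h import *
rel((.5315,.0207,.143),2.083)
s=bot.observe();c=np.array([.567,-.0215]);d=s['position'][:2]-c;print(np.hypot(*d),np.degrees(np.arctan2(d[1],d[0])))
"
```

```text
t 7.4 pos [0.532  0.0205 0.1441] rot [3.141 0.    2.082] F [-1.6  2.3  7.1] w 0.0185 q [ 0.31  0.56 -0.62  1.9   0.43  0.82 -0.04]
shift [ 0.0004 -0.0003  0.0011] turn [ 0.0002  0.0001 -0.0001]
0.05471856530453334 129.8269827327839
```

```bash
cat >> h.py <<'E'
def rows(a0,angs,c=(.567,-.0215),r=.0547,yaw=2.082):
    c=np.array(c); arc(c,r,angs,c+r*np.array([np.cos(np.radians(a0)),np.sin(np.radians(a0))]),yaw)
def st(c=(.567,-.0215)):
    s=bot.observe();d=s['position'][:2]-np.array(c);a=np.arctan2(d[1],d[0]);F=s['force']
    er=np.array([np.cos(a),np.sin(a)]);et=np.array([np.sin(a),-np.cos(a)])
    print("t",s["clock"].__round__(2),"r",np.hypot(*d).round(4),"ang",np.degrees(a).round(1),"z",s['position'][2].round(4),"Frad",(F[:2]@er).round(1),"Fdrag",(-F[:2]@et).round(1),"Fz",F[2].round(1),"tapT",(F[:2]@et*-.055).round(3))
E
python3 -c "
from h import *
rows(129.8,[120,106,92,78,64])
rows(64,[54,40,26,12,-2])
rows(-2,[-12,-24,-36,-46,-50])
"
```

```text
120 0.0009 0.0093
106 -0.0005 0.0226
92 -0.0052 0.0351
78 -0.0127 0.0461
64 -0.0226 0.0549
54 -0.0083 0.0047
40 -0.021 0.0088
26 -0.0343 0.0096
12 -0.0474 0.0073
-2 -0.0596 0.0018
-12 -0.0077 -0.0056
-24 -0.0154 -0.014
-36 -0.0213 -0.0239
-46 -0.0245 -0.0329
-50 -0.0253 -0.0366
```

move_arm:
  moves:
    - [[0,0.001,0.009,0,0,0,0],[0,-0.0005,0.0225,0,0,0,0],[0,-0.005,0.035,0,0,0,0],[0,-0.0125,0.046,0,0,0,0],[0,-0.0225,0.055,0,0,0,0]]

```text
clock: 7.9
position: [0.5917, 0.0287, 0.1443]
tool_rot: [3.139, -0.0, 2.083]
force: [-0.1, 2.5, 7.3]
grip_width: 0.0186
finger_force: 58.4
```

```bash
python3 -c "
from h import *
st()"
```

```text
t 7.9 r 0.056 ang 63.8 z 0.1443 Frad 2.2 Fdrag 1.2 Fz 7.3 tapT 0.067
```

move_arm:
  moves:
    - [[0,-0.0085,0.0045,0,0,0,0],[0,-0.021,0.009,0,0,0,0],[0,-0.034,0.0095,0,0,0,0]]

```text
clock: 8.2
position: [0.6166, 0.0045, 0.1444]
tool_rot: [3.139, -0.001, 2.084]
force: [0.7, 8.4, 7.0]
grip_width: 0.018
finger_force: 58.5
```

```bash
python3 -c "
from h import *
st()"
```

```text
t 8.2 r 0.056 ang 27.6 z 0.1444 Frad 4.5 Fdrag 7.1 Fz 7.0 tapT 0.393
```

move_arm:
  moves:
    - [[0,-0.013,-0.0025,0,0,0,0],[0,-0.0255,-0.008,0,0,0,0],[0,-0.033,-0.0135,0.0005,0,0,0],[0,-0.041,-0.022,0.001,0,0,0],[0,-0.0465,-0.0315,0.001,0,0,0]]

```text
clock: 8.7
position: [0.6129, -0.0528, 0.1437]
tool_rot: [3.136, 0.001, 2.082]
force: [7.3, 3.7, 5.6]
grip_width: 0.0182
finger_force: 58.8
```

```bash
python3 -c "
from h import *
st();rows(-36,[-50]);rows(-50,[-36,-22,-8,6,20]);rows(20,[34,40])"
```

```text
t 8.7 r 0.0556 ang -34.3 z 0.1437 Frad 3.9 Fdrag 7.1 Fz 5.6 tapT 0.392
-50 -0.0041 -0.0127
-36 0.0041 0.0127
-22 0.0111 0.024
-8 0.0206 0.0334
6 0.0321 0.0401
20 0.0449 0.0438
34 0.0133 0.0005
40 0.019 -0.0002
```

move_arm:
  moves:
    - [[0,-0.004,-0.0125,0,0,0,0],[0,-0.004,-0.0125,0,0,0,0]]

```text
clock: 8.9
position: [0.6027, -0.064, 0.1434]
tool_rot: [3.139, 0.002, 2.081]
force: [6.5, 1.0, 6.5]
grip_width: 0.0183
finger_force: 58.9
```

```bash
python3 -c "
from h import *
st()"
```

```text
t 8.9 r 0.0555 ang -50.0 z 0.1434 Frad 3.4 Fdrag 5.7 Fz 6.5 tapT 0.311
```

move_arm:
  moves:
    - [[0,0.004,0.0125,0,0,0,0],[0,0.011,0.024,0,0,0,0],[0,0.0205,0.0335,0,0,0,0],[0,0.032,0.04,0,0,0,0],[0,0.045,0.044,0,0,0,0]]

```text
clock: 9.4
position: [0.6197, -0.0012, 0.1434]
tool_rot: [3.139, 0.001, 2.082]
force: [2.1, 0.2, 6.2]
grip_width: 0.0182
finger_force: 59.0
```

move_arm:
  moves:
    - [[0,0.0135,0.0005,0,0,0,0],[0,0.0135,0.0005,0,0,0,0]]

```text
clock: 9.6
position: [0.6121, 0.0124, 0.1432]
tool_rot: [3.14, -0.0, 2.085]
force: [2.0, 2.8, 7.9]
grip_width: 0.0182
finger_force: 59.3
```

```bash
python3 -c "
from h import *
st();rows(34,[20,6,-8,-22,-36]);rows(-36,[-48,-60,-72,-84,-96]);rows(-96,[-108,-120,-132,-144])"
```

```text
t 9.6 r 0.0564 ang 36.9 z 0.1432 Frad 3.2 Fdrag 1.0 Fz 7.9 tapT 0.058
20 -0.0133 -0.0005
6 -0.0261 -0.0043
-8 -0.0376 -0.011
-22 -0.0472 -0.0203
-36 -0.0542 -0.0316
-48 -0.0037 -0.0108
-60 -0.005 -0.0222
-72 -0.004 -0.0336
-84 -0.0006 -0.0445
-96 0.005 -0.0545
-108 0.0075 -0.0086
-120 0.0167 -0.0154
-132 0.0271 -0.0202
-144 0.0383 -0.0227
```

move_arm:
  moves:
    - [[0,-0.0135,-0.0005,0,0,0,0],[0,-0.026,-0.0045,0,0,0,0],[0,-0.0375,-0.011,0,0,0,0],[0,-0.047,-0.0205,0,0,0,0],[0,-0.054,-0.0315,0,0,0,0]]

```text
clock: 10.1
position: [0.6126, -0.0533, 0.1434]
tool_rot: [3.139, 0.002, 2.082]
force: [3.1, -0.8, 7.3]
grip_width: 0.0184
finger_force: 59.3
```

move_arm:
  moves:
    - [[0,-0.0035,-0.011,0,0,0,0],[0,-0.005,-0.022,0,0,0,0],[0,-0.004,-0.0335,0.0005,0,0,0],[0,-0.0005,-0.0445,0.0005,0,0,0],[0,0.005,-0.0545,0.001,0,0,0]]

```text
clock: 10.6
position: [0.5627, -0.0757, 0.1427]
tool_rot: [3.138, 0.003, 2.081]
force: [7.2, -4.6, 13.0]
grip_width: 0.0181
finger_force: 59.6
```

```bash
python3 -c "
from h import *
st()"
```

```text
t 10.6 r 0.0544 ang -94.5 z 0.1427 Frad 4.0 Fdrag 7.6 Fz 13.0 tapT 0.416
```

move_arm:
  moves:
    - [[0,0.0075,-0.0085,0,0,0,0],[0,0.0165,-0.0155,0,0,0,0],[0,0.027,-0.02,0,0,0,0],[0,0.036,-0.022,0.0005,0,0,0]]

```text
clock: 11.0
position: [0.5248, -0.0552, 0.1419]
tool_rot: [3.141, 0.003, 2.081]
force: [0.5, -8.3, 16.1]
grip_width: 0.018
finger_force: 60.2
```

```bash
python3 -c "
from h import *
st();rows(-141.5,[-128,-114,-100,-86,-72]);rows(-72,[-58])"
```

```text
t 11.0 r 0.054 ang -141.3 z 0.1419 Frad 4.8 Fdrag 6.8 Fz 16.1 tapT 0.374
-128 -0.0124 0.0035
-114 -0.0239 0.0101
-100 -0.0336 0.0194
-86 -0.0407 0.0306
-72 -0.0449 0.0433
-58 -0.001 0.0133
```

move_arm:
  moves:
    - [[0,-0.0125,0.0035,0,0,0,0],[0,-0.024,0.01,-0.0005,0,0,0],[0,-0.0335,0.0195,-0.001,0,0,0],[0,-0.0405,0.0305,-0.001,0,0,0],[0,-0.045,0.0435,-0.001,0,0,0]]

```text
clock: 11.5
position: [0.585, -0.0735, 0.1424]
tool_rot: [-3.141, 0.001, 2.081]
force: [0.2, -3.5, 6.6]
grip_width: 0.0183
finger_force: 59.3
```

move_arm:
  moves:
    - [[0,-0.001,0.0135,0,0,0,0],[0,-0.001,0.0135,0,0,0,0]]

```text
clock: 11.7
position: [0.5985, -0.0661, 0.1426]
tool_rot: [3.14, 0.001, 2.082]
force: [3.2, -5.0, 11.2]
grip_width: 0.0185
finger_force: 59.3
```

```bash
python3 -c "
from h import *
st();rows(-57.5,[-72,-86,-100,-114,-128]);rows(-128,[-142,-152,-162,-172,-182])"
```

```text
t 11.7 r 0.0546 ang -54.8 z 0.1426 Frad 6.0 Fdrag -0.3 Fz 11.2 tapT -0.016
-72 0.001 -0.0138
-86 0.0052 -0.0264
-100 0.0123 -0.0377
-114 0.0219 -0.0469
-128 0.0335 -0.0535
-142 0.0128 -0.0036
-152 0.0223 -0.0042
-162 0.0318 -0.0032
-172 0.041 -0.0005
-182 0.0495 0.0037
```

move_arm:
  moves:
    - [[0,0.001,-0.014,0,0,0,0],[0,0.005,-0.0265,0,0,0,0],[0,0.0125,-0.0375,0,0,0,0],[0,0.022,-0.047,0,0,0,0],[0,0.0335,-0.0535,0,0,0,0]]

```text
clock: 12.2
position: [0.5332, -0.0639, 0.1423]
tool_rot: [3.141, 0.001, 2.081]
force: [1.0, -0.3, 3.3]
grip_width: 0.0185
finger_force: 58.9
```

move_arm:
  moves:
    - [[0,0.013,-0.0035,0,0,0,0],[0,0.0225,-0.004,0,0,0,0],[0,0.032,-0.003,0,0,0,0],[0,0.041,-0.0005,0,0,0,0],[0,0.0495,0.0035,0,0,0,0]]

```text
clock: 12.7
position: [0.5123, -0.0191, 0.1419]
tool_rot: [-3.141, 0.001, 2.081]
force: [4.0, -7.2, -3.8]
grip_width: 0.0184
finger_force: 58.6
```

```bash
python3 -c "
from h import *
st()
for a in range(-182,-260,-8): rows(a,[a-4,a-8])"
```

```text
t 12.7 r 0.0547 ang 177.4 z 0.1419 Frad -4.3 Fdrag 7.0 Fz -3.8 tapT 0.386
-186 0.0032 0.0021
-190 0.0062 0.0044
-194 0.0029 0.0025
-198 0.0056 0.0052
-202 0.0025 0.0029
-206 0.0048 0.006
-210 0.0021 0.0032
-214 0.0039 0.0066
-218 0.0016 0.0035
-222 0.0029 0.007
-226 0.0011 0.0037
-230 0.0019 0.0074
-234 0.0006 0.0038
-238 0.0009 0.0076
-242 0.0 0.0038
-246 -0.0002 0.0076
-250 -0.0005 0.0038
-254 -0.0012 0.0075
-258 -0.001 0.0037
-262 -0.0023 0.0073
```

move_arm:
  moves:
    - [[0,0.003,0.002,0,0,0,0],[0,0.006,0.0045,0,0,0,0],[0,0.006,0.0045,0,0,0,0]]

```text
clock: 13.0
position: [0.5133, -0.0114, 0.1417]
tool_rot: [-3.141, 0.001, 2.082]
force: [1.9, -6.2, -1.2]
grip_width: 0.0182
finger_force: 59.0
```

```bash
python3 -c "
from h import *
st()"
```

```text
t 13.0 r 0.0547 ang 169.3 z 0.1417 Frad -3.0 Fdrag 5.7 Fz -1.2 tapT 0.316
```

move_arm:
  moves:
    - [[0,0.003,0.0025,0,0,0,0],[0,0.0055,0.005,0,0,0,0],[0,0.0055,0.005,0,0,0,0]]

```text
clock: 13.3
position: [0.5148, -0.0043, 0.1416]
tool_rot: [-3.14, 0.001, 2.082]
force: [1.7, -7.1, -2.1]
grip_width: 0.0183
finger_force: 58.9
```

```bash
python3 -c "
from h import *
st()"
```

```text
t 13.3 r 0.0549 ang 161.8 z 0.1416 Frad -3.8 Fdrag 6.2 Fz -2.1 tapT 0.343
```

move_arm:
  moves:
    - [[0,0.0025,0.003,0,0,0,0],[0,0.005,0.006,0,0,0,0],[0,0.005,0.006,0,0,0,0]]

```text
clock: 13.6
position: [0.5175, 0.0029, 0.1415]
tool_rot: [-3.14, 0.001, 2.082]
force: [0.8, -7.1, -2.8]
grip_width: 0.0186
finger_force: 58.8
```

```bash
python3 -c "
from h import *
st()"
```

```text
t 13.6 r 0.0552 ang 153.8 z 0.1415 Frad -3.8 Fdrag 6.0 Fz -2.8 tapT 0.328
```

move_arm:
  moves:
    - [[0,0.002,0.003,0,0,0,0],[0,0.004,0.0065,0,0,0,0],[0,0.004,0.0065,0,0,0,0]]

```text
clock: 13.9
position: [0.521, 0.0094, 0.1414]
tool_rot: [-3.139, 0.001, 2.082]
force: [0.4, -7.9, -1.9]
grip_width: 0.0179
finger_force: 58.8
```

```bash
python3 -c "
from h import *
st()"
```

```text
t 13.9 r 0.0554 ang 146.1 z 0.1414 Frad -4.8 Fdrag 6.4 Fz -1.9 tapT 0.35
```

move_arm:
  moves:
    - [[0,0.0015,0.0035,0,0,0,0],[0,0.003,0.007,0,0,0,0],[0,0.003,0.007,0,0,0,0]]

```text
clock: 14.2
position: [0.5255, 0.0154, 0.1413]
tool_rot: [-3.139, 0.0, 2.082]
force: [-0.8, -7.9, -2.9]
grip_width: 0.0185
finger_force: 58.9
```

```bash
python3 -c "
from h import *
st()"
```

```text
t 14.2 r 0.0555 ang 138.4 z 0.1413 Frad -4.6 Fdrag 6.5 Fz -2.9 tapT 0.356
```

move_arm:
  moves:
    - [[0,0.001,0.0035,0,0,0,0],[0,0.002,0.0075,0,0,0,0],[0,0.002,0.0075,0,0,0,0]]

```text
clock: 14.5
position: [0.5308, 0.0208, 0.1412]
tool_rot: [-3.138, 0.0, 2.082]
force: [-2.6, -7.3, -1.3]
grip_width: 0.0183
finger_force: 59.0
```

```bash
python3 -c "
from h import *
st()"
```

```text
t 14.5 r 0.0557 ang 130.6 z 0.1412 Frad -3.9 Fdrag 6.7 Fz -1.3 tapT 0.37
```

move_arm:
  moves:
    - [[0,0.0005,0.004,0,0,0,0],[0,0.001,0.0075,0,0,0,0],[0,0.001,0.0075,0,0,0,0]]

```text
clock: 14.8
position: [0.5358, 0.0248, 0.141]
tool_rot: [-3.136, 0.0, 2.082]
force: [-9.2, -8.9, 5.6]
grip_width: 0.0184
finger_force: 60.2
```

```bash
python3 -c "
from h import *
st()"
```

```text
t 14.8 r 0.0559 ang 124.0 z 0.141 Frad -2.3 Fdrag 12.6 Fz 5.6 tapT 0.694
```

move_arm:
  moves:
    - [[0,0,0.002,0,0,0,0],[0,0,0.002,0,0,0,0]]

```text
clock: 15.0
position: [0.5371, 0.0256, 0.141]
tool_rot: [-3.135, 0.0, 2.081]
force: [-11.1, -8.5, 6.4]
grip_width: 0.018
finger_force: 60.6
```

```bash
python3 -c "
from h import *
st()"
```

```text
t 15.0 r 0.0558 ang 122.4 z 0.141 Frad -1.3 Fdrag 14.0 Fz 6.4 tapT 0.769
```

move_arm:
  moves:
    - [[0,0,-0.005,0,0,0,0],[0,-0.001,-0.0095,0,0,0,0],[0,-0.001,-0.0095,0,0,0,0]]

```text
clock: 15.3
position: [0.5304, 0.0202, 0.1413]
tool_rot: [-3.138, 0.001, 2.081]
force: [-1.6, -7.0, -2.3]
grip_width: 0.0182
finger_force: 59.3
```

```bash
python3 -c "
from h import *
st()"
```

```text
t 15.3 r 0.0554 ang 131.3 z 0.1413 Frad -4.2 Fdrag 5.8 Fz -2.3 tapT 0.32
```

move_arm:
  moves:
    - [[0,-0.001,-0.0035,0,0,0,0],[0,-0.001,-0.0035,0,0,0,0],[0,-0.001,-0.0035,0,0,0,0]]

```text
clock: 15.6
position: [0.5286, 0.0183, 0.1414]
tool_rot: [-3.14, 0.0, 2.082]
force: [0.7, -5.0, -5.4]
grip_width: 0.0182
finger_force: 59.0
```

```bash
python3 -c "
from h import *
st()"
```

```text
t 15.6 r 0.0553 ang 133.9 z 0.1414 Frad -4.1 Fdrag 3.0 Fz -5.4 tapT 0.165
```

move_arm:
  moves:
    - [[1,0,0,0,0,0,0],[1,0,0,0,0,0,0],[1,0,0,0,0,0,0],[1,0,0,0,0,0,0],[1,0,0,-0.03,0,0,0]]

```text
clock: 16.1
position: [0.5274, 0.0188, 0.1697]
tool_rot: [-3.137, -0.003, 2.082]
force: [0.4, -0.9, 0.5]
grip_width: 0.0856
finger_force: 0.0
```

move_arm:
  moves:
    - [[1,0,0,-0.05,0,0,0],[1,0,0,-0.09,0,0,0],[1,0.04,-0.02,-0.09,0,0,0],[1,0.04,-0.02,-0.09,0,0,0],[1,0.04,-0.02,-0.09,0,0,0]]

```text
clock: 16.6
position: [0.4917, 0.0441, 0.2622]
tool_rot: [3.141, 0.001, 2.083]
force: [-0.0, -0.5, 0.2]
grip_width: 0.0854
finger_force: 0.0
```

```bash
python3 -c "
from h import *
st()
cv2.imwrite('pics/w3.png',cv2.cvtColor(bot.grab_frame('wrist'),4));p=bot.camera_params('wrist')
for a in (134,130,126,122): print(a,proj(p,np.array([.5675+.055*np.cos(np.radians(a)),-.021+.055*np.sin(np.radians(a)),.172])))
print(proj(p,np.array([.5675-.0184,-.021+.0078,.076])))"
```

```text
t 16.6 r 0.0999 ang 138.9 z 0.2622 Frad -0.3 Fdrag 0.4 Fz 0.2 tapT 0.023
134 [307.75125439 269.18187715]
130 [312.54063743 268.19444217]
126 [317.39227439 267.51415902]
122 [322.27852745 267.14547241]
[302.30132174 263.2522656 ]
```

View pics/w3.png

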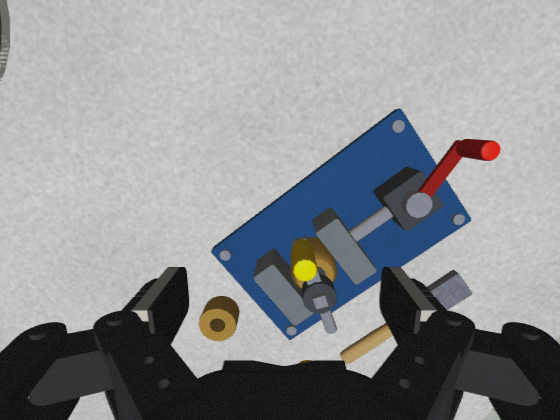

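The crank knob sits at (305,270), about 136°, within a few degrees of its unloaded bottom position. The lever is closed with its knob at (489,150), and the gripper is clear of everything.

```bash
python3 -c "
from workcell import bot
print(bot.job_done())"
```

```text
the job is handed in; nothing more can be done
None
```

The job is handed in at about 17 s on the clock, but no verdict came back. The clamp lever is closed on its stop. The tap had two quarter-turn back-offs and is left at the bottom, where the crank load climbed from about 6.5 N to a 14 N peak, under the 25 N limit. I eased the twist off, let go, and touched none of the bystanders.

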